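# Bolt and key the machine interlock, and hold the key turned

### The arm

A 6-joint arm with a two-finger parallel gripper is mounted at the origin on a cart in front of the work surface, level with it; the furniture and walls round the work are solid. World frame = base frame: x ahead of the robot, y to its left, z up, the work surface at z = 0. Lengths are in m, angles in degrees, forces in N, time in s.
With the tool pointing down it reaches from about 0.375 to 0.75 m from the base axis. Payload 9 kg.
Tool frame: the origin (TCP) lies where the fingers leave the gripper's body, on its centre line; the fingertips stand 73 mm ahead of it and the grasp point (between the pads) lies 54 mm ahead of it (robot.tip_reach is the distance from the TCP to the fingertips, in m); z points along the fingers, y is the direction in which the jaws open and shut (so a half turn about z gives the same grasp; the last joint's range is limited). The gripper opens to 85 mm and grips with 20 to 120 N. Pads are 22 mm wide; open, the fingers measure 114 mm over their backs; the gripper's body (76 mm by 85 mm) begins 54 mm behind the grasp point. The pads swing forward as they close: fully open they stand 13 mm farther back than shut.
Start: joints at [59.662, 5.964, 5.575, 89.605, 0, 77.527], TCP at [0.184, 0.571, 0.304] pointing down, gripper open.
Joint ranges: [-171.21, 171.21], [-48.23, 106.86], [-62.78, 66.21], [-105.2, 120.99], [-86.42, 89.51], [-180, 180]. Speed limits (degrees/s): [127.2, 127.2, 147.25, 180, 180, 180].

### API

Orientations are given as [roll, pitch, yaw] about the fixed x, y, z axes, in that order (R = Rz(yaw) Ry(pitch) Rx(roll)).
In Python, from plant import robot gives the robot as it stands. Calls block until the motion is done:
- robot.move_pose(position, orientation): joint-space move of the TCP to a pose.
- robot.line_to(position, vel=0.15, rotation=None, guard=None): straight line of the TCP; rotation=None keeps the orientation; vel is the mean speed in m/s. With guard (N) it stops when the force on the tool has changed by that much, and returns True; else False.
- robot.goto_joints(angles): joint-space move.
- robot.set_gripper(opening): finger opening in m; the grip force is fixed at half the most; returns when the fingers have stopped.
- robot.pause(seconds).
- robot.ik(position, orientation): joint angles nearest the present ones, or None.
- robot.observe(): the state.
- robot.grab_frame(name): name is "scene" or "top" or "wrist"; returns the picture (384x512x3 uint8, blue, green, red); there is no depth.
- robot.get_calibration(name): a dict with "vertical_fov" (degrees; the focal length in pixels is half the picture's height over the tangent of half this angle, whatever the lens; pixels are square), "cx", "cy" (the principal point, pixels), "k1" (the pictures are not rectified: a ray, as slopes to the right and down, at radius r is drawn at 1 + k1 r^2 times it, then the intrinsics apply), "rvec" (rotation vector, rad) and "tvec" (3), from world to camera coordinates, as OpenCV has them. Camera axes: x right, y down, z forward; pixel columns grow to the right and rows downward; lengths in m; the calibration is good to about 2 mm. A picture is of the moment at which its call begins: read the wrist's pose just before it. get_calibration takes no time and is no camera call; for the wrist camera it gives the pose at the moment of the call.
A pose or a line that the arm cannot do raises robot.IKError and nothing moves.
- robot.job_done(): hands the job in, once; it reports no verdict.
The state is a dict: "time": time; "q": joint angles; "qvel": joint speeds; "joint_torque": joint torques, N m; "tool_pos": TCP position; "tcp_rot": TCP orientation; "ft_force": force on the tool from outside, world axes, zero at the start; "torque": the same for the moment, N m; "gripper_width": finger opening in m.
Only numpy, scipy, OpenCV 4.12 (cv2) and the standard library are available. Lean on these libraries where they do the work, as an engineer would, in place of code of your own. Each camera call takes 0.05 s, during which the arm holds its last target.

### The job

Make the machine interlock on the bench ready: take the blue-headed guard bolt out of its wooden rest, lower it end-down all the way into the round bore of the grey station and let go of it. Then take the red key from its rest, work it past the lock's sticky pins until it is fully home in the keyhole, only then turn it a quarter clockwise to its stop, and keep holding it turned against the spring: finish while still gripping the turned key. Leave the tools and offcuts lying around where they are.

Things in the scene. Friction and masses are not known exactly. Their poses are not given: they have to be found in the camera images.
- station: Grey metal interlock station fixed to the desk, 90 mm (its x) x 190 mm (y) x 60 mm high, on a 100x210 mm foot flange; origin: centre of its underside, z up. In its flat top face: keyhole at local y = +48 mm inside a brass ring (2 mm high, 44 mm inside, 54 mm outside diameter), round bolt bore at local y = -48 mm
- keyhole (a point): Centre of the keyhole in the station's top face: slot 23 mm (along station x) by 8 mm through a 5 mm cover, the lock plug's slot 23 x 7.5 mm below it. Two pairs of sticky pins catch the blade's flat sides 12 and 17 mm down (about 5 to 20 N to push past; small wiggles sideways or in yaw help). The key turns only when home, its blade wholly under the cover
- bore (a point): Centre of the mouth of the bolt bore, in the plane of the station's top face: round, 19 mm across, 50 mm deep, vertical
- plug (a joint): Angle of the lock's plug: 0 at rest (slot along the station's x), grows as the key turns clockwise seen from above, stop at 1.4 rad. A light spring (0.06 N m/rad) turns it back when let go. The key has about 0.13 rad of play in the plug: to bring the plug to its stop the key itself turns about 1.53 rad, a quarter turn
- key: Key with flat red grip, upright in its rest, 60 g; origin: centre of the blade's lower end, z up. Blade 0 to 14 mm (20 mm along its x, 5 mm along y, rounded edges), neck 7 mm round to 24 mm, red grip 24 to 64 mm (36 mm along x, 12 mm along y); the grip's underside stops on the top face of rest or station when fully in (origin 24 mm below that face). Same when turned half round
- bolt: Guard bolt, upright in its rest, 120 g; origin: centre of the shaft's lower end, z up. Steel shaft 16 mm across, 45 mm long, chamfered end; collar 30 mm across (45 to 49 mm); round blue knob 22 mm across (49 to 87 mm). The collar stops on the top face of rest or station when fully in (origin 45 mm below that face)
- key_rest: Dark wooden block fixed to the desk, 60x60x52 mm on a 74x74x5 mm foot, with a slot for the key in its top (slot along its x); origin at the centre of its underside
- bolt_rest: Dark wooden block like the key's, with a round hole, 19 mm across, for the bolt in its top; origin at the centre of its underside
- pincers: Bystander: pincers with red handles, 61x201x16 mm, lying on the desk
- folding_rule: Bystander: yellow folding rule, folded, 18x235x16 mm
- wedge_a: Bystander: small wooden wedge, 35x110x20 mm, in front of the station
- offcut_1: Bystander: wooden offcut, 60x120x18 mm
- sanding_block: Bystander: cork sanding block, 66x112x34 mm

How it is judged:
By the outcome, as a careful person would: the job done as asked, in the order asked, and still so for the second after the job is handed in, while the arm keeps its last pose, push and grip.
It also fails if it takes over 64 s, if anything falls off the work surface, if the arm or the gripper's body presses on something with over 40 N, if the wrist force passes 120 N, or if a joint passes its speed limit or range.

## Working session

There is one attempt and no reset: what is moved stays moved. The work goes in short steps, each a Python script; the robot and the scene stay as the last script left them, time stands still between calls to the robot, and variables do not carry over. Pictures are saved under pics/ and viewed, and the job is handed in when it is done.

```bash
ls; mkdir -p pics; python3 - <<'E'
from plant import robot
import cv2
for n in ("scene","top","wrist"):
    c=robot.get_calibration(n); print(n,c)
    im=robot.grab_frame(n); cv2.imwrite(f"pics/{n}0.png",im)
o=robot.observe(); print(o)
E
```

```text
pics
scene {'vertical_fov': 55.88402455069746, 'cx': 255.03956963987716, 'cy': 191.77040545233388, 'k1': 0.019259817473428045, 'rvec': array([ 2.31952111, -0.54758939,  0.19661622]), 'tvec': array([-0.47648517,  0.28460168,  1.05205098])}
top {'vertical_fov': 57.41137425005497, 'cx': 259.64457094630075, 'cy': 191.87136827665526, 'k1': -0.07983835040730926, 'rvec': array([ 2.0117958 , -2.17545281,  0.25506499]), 'tvec': array([0.1154715 , 0.58828871, 0.96148925])}
wrist {'vertical_fov': 59.727514855212306, 'cx': 262.28159873822506, 'cy': 188.7742534774729, 'k1': -0.08850731626703888, 'rvec': array([-2.35259243, -1.71566094, -0.2342098 ]), 'tvec': array([-0.59977776, -0.03493161,  0.37942356])}
{'time': 0.15, 'q': array([ 5.96633876e+01,  5.99051397e+00,  5.53656656e+00,  8.96047926e+01,
       -8.57905047e-04,  7.75272286e+01]), 'qvel': array([-0.03804763, -0.08302833,  0.17215901,  0.10158381, -0.02682091,
        0.09199715]), 'joint_torque': array([ 2.62506648e-03, -5.57359743e+01,  5.04004562e+01,  1.26509235e-02,
       -3.52486122e-04, -2.95459998e-06]), 'tool_pos': array([0.18394578, 0.57091077, 0.30329643]), 'tcp_rot': array([-1.79942461e+02, -1.18487421e-02,  1.62136153e+02]), 'ft_force': array([-0.0465992 , -0.23090997, -0.15077812]), 'torque': array([-0.0160642 ,  0.01155638,  0.03319022]), 'gripper_width': 0.08553076195337925}
```

View pics/scene0.png

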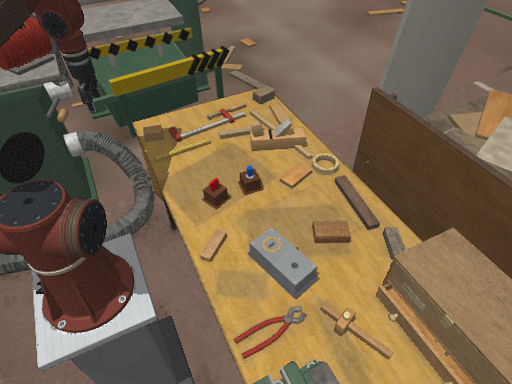

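View pics/top0.png

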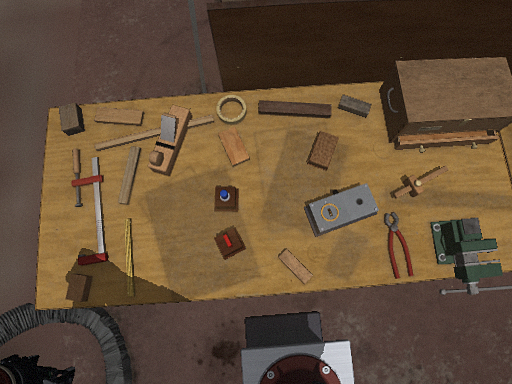

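View pics/wrist0.png

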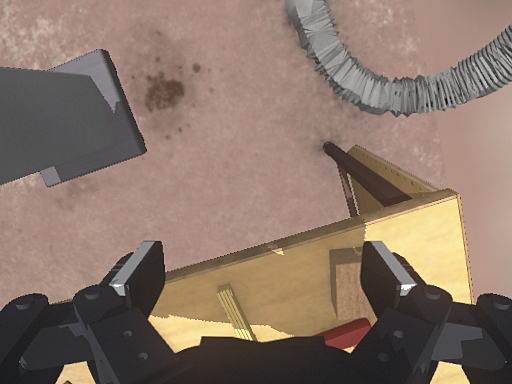

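The scene and top views show the bolt rest (top 225,197), the key rest (228,241) and the station (341,209). In the station the brass ring is at (330,212) and the bore at (360,202). I'll enlarge crops to get precise positions.

```bash
cat > h.py <<'E'
import numpy as np, cv2
from scipy.spatial.transform import Rotation as R
def K(c):
    f=192/np.tan(np.radians(c["vertical_fov"]/2)); return f
def ray(c,uv):
    f=K(c); d=np.array([(uv[0]-c["cx"])/f,(uv[1]-c["cy"])/f])
    s=d.copy()
    for _ in range(20): s=d/(1+c["k1"]*(s@s))
    Rm=cv2.Rodrigues(np.array(c["rvec"]))[0]; t=np.array(c["tvec"])
    o=-Rm.T@t; v=Rm.T@np.array([s[0],s[1],1.]); return o,v/np.linalg.norm(v)
def proj(c,p):
    Rm=cv2.Rodrigues(np.array(c["rvec"]))[0]; q=Rm@np.array(p,float)+np.array(c["tvec"])
    s=q[:2]/q[2]; s=s*(1+c["k1"]*(s@s)); return s*K(c)+[c["cx"],c["cy"]]
def atz(c,uv,z):
    o,v=ray(c,uv); return o+v*(z-o[2])/v[2]
def tri(obs):
    A=np.zeros((3,3));b=np.zeros(3);L=[]
    for c,uv in obs:
        o,v=ray(c,uv);P=np.eye(3)-np.outer(v,v);A+=P;b+=P@o;L.append((o,P))
    x=np.linalg.solve(A,b); return x,[np.linalg.norm(P@(x-o)) for o,P in L]
def crop(im,x0,y0,w,h,s,name):
    cv2.imwrite(name,cv2.resize(im[y0:y0+h,x0:x0+w],None,fx=s,fy=s,interpolation=cv2.INTER_CUBIC))
E
python3 - <<'E'
import cv2
from h import *
t=cv2.imread("pics/top0.png"); s=cv2.imread("pics/scene0.png")
crop(t,200,170,190,100,4,"pics/tc.png"); crop(s,190,155,140,150,4,"pics/sc.png")
E
```

```text
(no output)
```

View pics/tc.png

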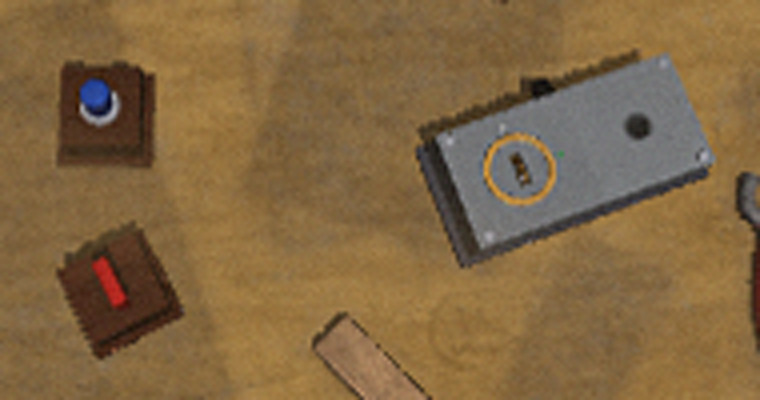

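View pics/sc.png

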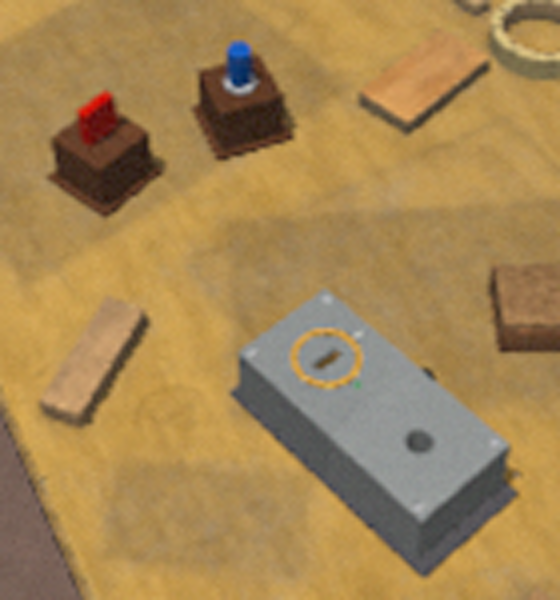

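```bash
python3 - <<'E'
from plant import robot
from h import *
T=robot.get_calibration("top");S=robot.get_calibration("scene")
def t(x,y): return ((x+.5)/4-.5+200,(y+.5)/4-.5+170)
def s(x,y): return ((x+.5)/4-.5+190,(y+.5)/4-.5+155)
pr={"ring":((520,170),(327,358)),"bore":((638,126),(419,441)),"knobtop":((97,91),(238,48)),
"keytop":((110,282),(97,99)),"c1":((447,141),(325,298)),"c2":((664,62),(497,440)),"c3":((705,157),(420,508)),"c4":((488,237),(250,352)),
"brestL":((64,65),(200,71)),}
for k,(a,b) in pr.items():
    x,e=tri([(T,t(*a)),(S,s(*b))]); print(k,x.round(4),np.round(e,4), atz(T,t(*a),.06).round(4), atz(S,s(*b),.06).round(4))
E
```

```text
ring [ 0.5213 -0.1317  0.0598] [0.0004 0.0004] [ 0.5208 -0.1315  0.06  ] [ 0.5216 -0.1318  0.06  ]
bore [ 0.5468 -0.224   0.0587] [0.0001 0.0001] [ 0.5467 -0.2236  0.06  ] [ 0.5462 -0.2246  0.06  ]
knobtop [0.5952 0.1723 0.0964] [0.0008 0.0008] [0.6051 0.1755 0.06  ] [0.6108 0.2091 0.06  ]
keytop [0.4599 0.1704 0.0951] [0.0012 0.0012] [0.4626 0.1738 0.06  ] [0.4714 0.2057 0.06  ]
c1 [ 0.5471 -0.0804  0.0588] [0.0001 0.0001] [ 0.5468 -0.0802  0.06  ] [ 0.5467 -0.0812  0.06  ]
c2 [ 0.5941 -0.2499  0.0624] [0.0007 0.0007] [ 0.5939 -0.2504  0.06  ] [ 0.5959 -0.2487  0.06  ]
c3 [ 0.5197 -0.2706  0.0595] [0.0002 0.0002] [ 0.5194 -0.2703  0.06  ] [ 0.5198 -0.2709  0.06  ]
c4 [ 0.4729 -0.1018  0.0613] [0.0005 0.0005] [ 0.4735 -0.1022  0.06  ] [ 0.4728 -0.1009  0.06  ]
brestL [0.5985 0.2027 0.0574] [0.0286 0.0286] [0.6271 0.1992 0.06  ] [0.5672 0.197  0.06  ]
```

```bash
python3 - <<'E'
from plant import robot
from h import *
o=robot.observe();W=robot.get_calibration("wrist")
Rm=cv2.Rodrigues(W["rvec"])[0];p=-Rm.T@W["tvec"]
Rt=R.from_euler("xyz",o["tcp_rot"],degrees=True).as_matrix()
print("cam in tcp",Rt.T@(p-o["tool_pos"]));print(Rt.T@Rm.T.round(3))
print(o["time"])
# candidate yaws
from math import *
for nm,(x,y,z) in {"bolt":(.595,.172,.2),"key":(.46,.17,.2),"hole":(.521,-.1315,.2),"bore":(.5465,-.224,.2)}.items():
    for yaw in range(-180,180,30):
        q=robot.ik([x,y,z],[180,0,yaw]); print(nm,yaw,None if q is None else np.round(q,0))
E
```

```text
cam in tcp [ 0.06907691  0.00016245 -0.07110625]
[[ 7.84427758e-04 -9.62920383e-01 -2.69317667e-01]
 [ 9.99970192e-01  1.19928663e-03  4.98176216e-04]
 [-4.05123470e-06 -2.69200477e-01  9.62944311e-01]]
0.15
bolt -180 [ 4. 10. -1. 79.  0.  4.]
bolt -150 [  4.  10.  -1.  79.   0. -26.]
bolt -120 [  4.  10.  -1.  79.   0. -56.]
bolt -90 [  4.  10.  -1.  79.   0. -86.]
bolt -60 [   4.   10.   -1.   79.    0. -116.]
bolt -30 [   4.   10.   -1.   79.    0. -146.]
bolt 0 [   4.   10.   -1.   79.    0. -176.]
bolt 30 [  4.  10.  -1.  79.   0. 154.]
bolt 60 [  4.  10.  -1.  79.   0. 124.]
bolt 90 [ 4. 10. -1. 79.  0. 94.]
bolt 120 [ 4. 10. -1. 79.  0. 64.]
bolt 150 [ 4. 10. -1. 79.  0. 34.]
key -180 [  5. -13. -24.  80.   0.   5.]
key -150 [  5. -13. -24.  80.   0. -25.]
key -120 [  5. -13. -24.  80.   0. -55.]
key -90 [  5. -13. -24.  80.   0. -85.]
key -60 [   5.  -13.  -24.   80.    0. -115.]
key -30 [   5.  -13.  -24.   80.    0. -145.]
key 0 [   5.  -13.  -24.   80.    0. -175.]
key 30 [  5. -13. -24.  80.   0. 155.]
key 60 [  5. -13. -24.  80.   0. 125.]
key 90 [  5. -13. -24.  80.   0
[... 397 characters left out ...]
e 30 [-28.  -5. -16.  79.   0. 122.]
hole 60 [-28.  -5. -16.  79.   0.  92.]
hole 90 [-28.  -5. -16.  79.   0.  62.]
hole 120 [-28.  -5. -16.  79.   0.  32.]
hole 150 [-28.  -5. -16.  79.   0.   2.]
bore -180 [-35.   5.  -7.  79.   0. -35.]
bore -150 [-35.   5.  -7.  79.   0. -65.]
bore -120 [-35.   5.  -7.  79.   0. -95.]
bore -90 [ -35.    5.   -7.   79.    0. -125.]
bore -60 [ -35.    5.   -7.   79.    0. -155.]
bore -30 [-35.   5.  -7.  79.   0. 175.]
bore 0 [-35.   5.  -7.  79.   0. 145.]
bore 30 [-35.   5.  -7.  79.   0. 115.]
bore 60 [-35.   5.  -7.  79.   0.  85.]
bore 90 [-35.   5.  -7.  79.   0.  55.]
bore 120 [-35.   5.  -7.  79.   0.  25.]
bore 150 [-35.   5.  -7.  79.   0.  -5.]
```

```bash
cat > snap.py <<'E'
import pickle,os
from h import *
def snap(robot,name,n="wrist"):
    c=robot.get_calibration(n); im=robot.grab_frame(n)
    cv2.imwrite(f"pics/{name}.png",im); pickle.dump(c,open(f"pics/{name}.pkl","wb")); return im,c
E
python3 - <<'E'
from plant import robot
from snap import *
robot.move_pose([.46,.171,.22],[180,0,180]); print(robot.observe()["time"]); robot.pause(.15)
snap(robot,"w_key")
robot.line_to([.57,.171,.22],vel=.2); print(robot.observe()["time"]); robot.pause(.15)
snap(robot,"w_bolt"); o=robot.observe(); print(o["time"],o["tool_pos"],o["tcp_rot"])
E
```

```text
1.9417
2.8417
3.0417 [0.56928681 0.17121278 0.22030876] [ 1.79996312e+02  1.17019534e-02 -1.79978137e+02]
```

View pics/w_key.png

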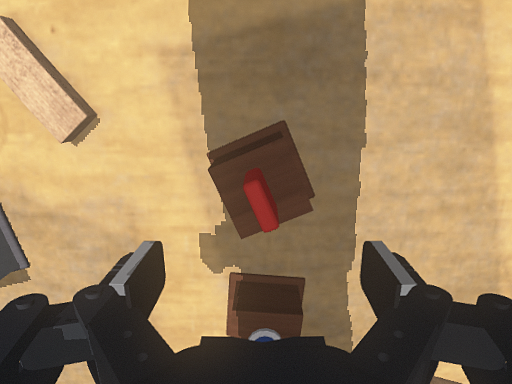

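View pics/w_bolt.png

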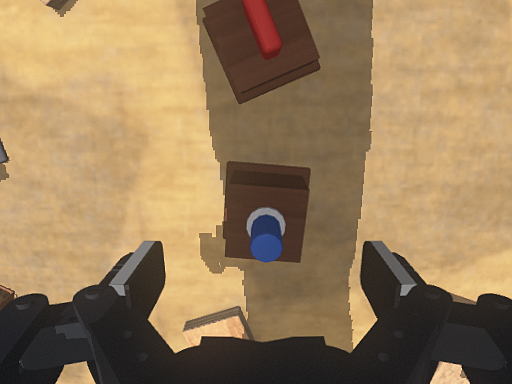

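The key grip appears at about (260,200) in w_key. In w_bolt the knob top is at (266,247) and the collar at (266,225). I'll enlarge these.

```bash
python3 - <<'E'
from h import *
a=cv2.imread("pics/w_key.png");b=cv2.imread("pics/w_bolt.png")
crop(a,205,115,115,130,6,"pics/k1.png"); crop(b,215,155,105,115,6,"pics/b1.png"); 
crop(b,195,0,130,110,6,"pics/k2.png")
def cols(im,m,lbl):
    ys,xs=np.nonzero(m); print(lbl,len(xs),xs.mean(),ys.mean())
    return m
for n,im in (("key",a),("bolt",b)):
    hsv=cv2.cvtColor(im,cv2.COLOR_BGR2HSV)
    red=((hsv[...,0]<6)|(hsv[...,0]>174))&(hsv[...,1]>180)&(hsv[...,2]>100)
    blue=(abs(hsv[...,0].astype(int)-112)<12)&(hsv[...,1]>150)
    for l,m in (("red",red),("blue",blue)):
        if m.sum()>50:
            cols(im,m,n+l); print(cv2.minAreaRect(np.argwhere(m)[:,::-1].astype(np.float32)))
E
```

```text
keyred 819 260.4713064713065 204.5970695970696
((258.7151794433594, 200.97817993164062), (63.4697380065918, 17.91925811767578), 65.77225494384766)
boltred 589 263.60611205432934 26.256366723259763
((261.5434875488281, 23.722122192382812), (58.42536163330078, 23.15960121154785), 68.62937927246094)
boltblue 728 264.8956043956044 246.4478021978022
((173.769775390625, 309.90496826171875), (42.908206939697266, 272.09271240234375), 52.29694747924805)
```

View pics/k1.png

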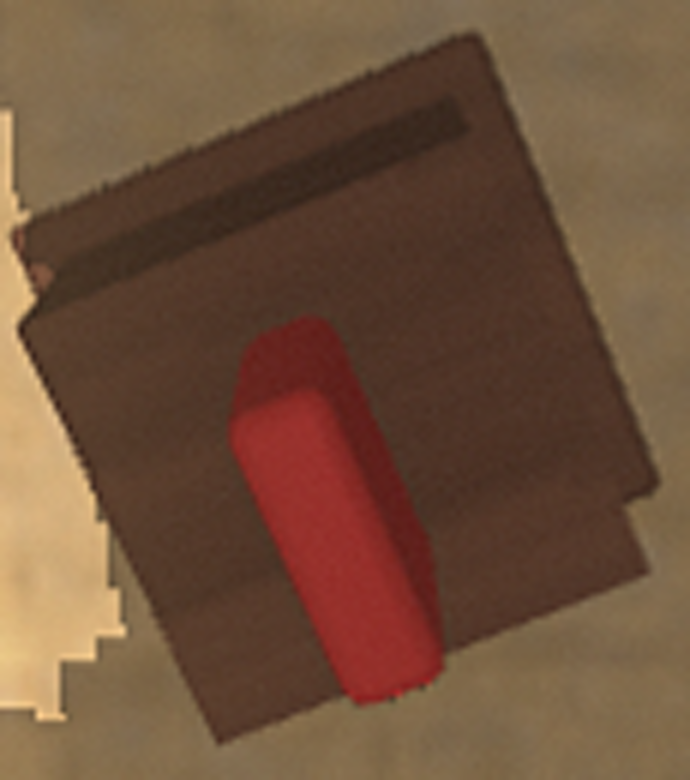

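View pics/b1.png

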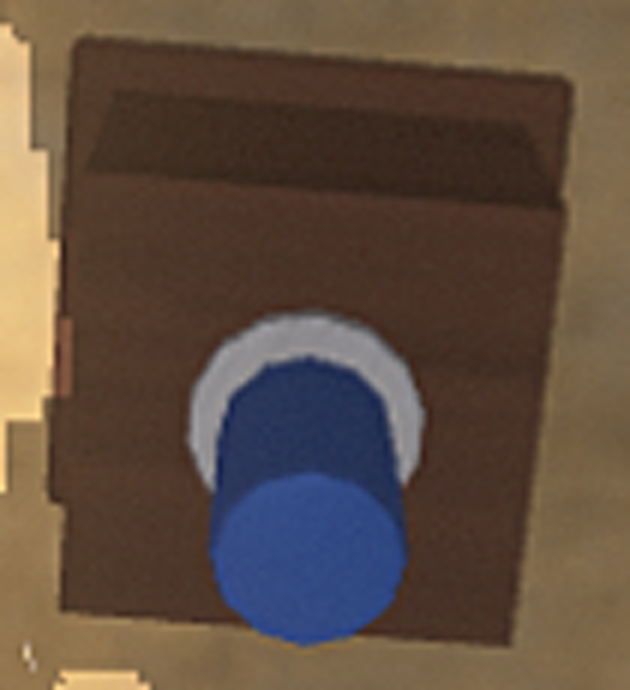

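View pics/k2.png

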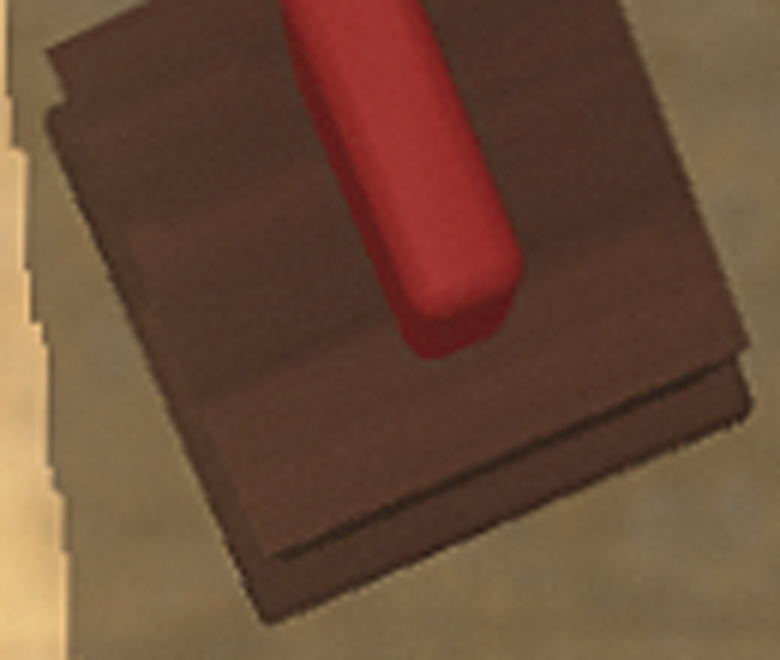

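```bash
cat > m1.py <<'E'
from h import *
import pickle
L=lambda n:pickle.load(open(f"pics/{n}.pkl","rb"))
A=L("w_key");B=L("w_bolt")
from plant import robot
T=robot.get_calibration("top");S=robot.get_calibration("scene")
def f(x0,y0,s): return lambda x,y:((x+.5)/s-.5+x0,(y+.5)/s-.5+y0)
t=f(200,170,4);s=f(190,155,4);k1=f(205,115,6);b1=f(215,155,6);k2=f(195,0,6)
if __name__=="__main__":
    print("keyend",*tri([(A,k1(400,690)),(B,k2(468,296))]))
    print("resttop corner L",*tri([(A,k1(220,745)),(B,k2(270,555))]),*tri([(A,k1(650,575)),(B,k2(748,345))]))
    print("keytop wrist+top+scene",*tri([(A,k1(340,546)),(T,t(110,282)),(S,s(97,99))]))
    for z in (.092,): 
        print("keytop@z",atz(A,k1(340,546),z),"ends",atz(A,k1(280,403),z),atz(A,k1(400,690),z),atz(B,k2(468,296),z))
        e=atz(A,k1(400,690),z)-atz(A,k1(280,403),z); print(np.linalg.norm(e),np.degrees(np.arctan2(e[1],e[0])))
        for p,q in(((232,440),(350,690)),((328,395),(443,650))):
            e=atz(A,k1(*q),z)-atz(A,k1(*p),z); print("edge yaw",np.degrees(np.arctan2(e[1],e[0])))
    c=[atz(A,k1(*p),.052) for p in ((22,330),(470,130),(650,575),(220,745))]
    print("key rest centre",np.mean(c,0),[np.round(np.linalg.norm(c[i]-c[i-1]),4) for i in range(4)])
    for i in range(4):
        e=c[i]-c[i-1];print(np.degrees(np.arctan2(e[1],e[0]))%90)
    print("knobtop",*tri([(B,b1(309.5,560)),(T,t(97,91)),(S,s(238,48))]),atz(B,b1(309.5,560),.094),"collar",atz(B,b1(306.5,415),.056))
    c=[atz(B,b1(*p),.052) for p in ((88,172),(562,208),(512,645),(62,610))]
    print("bolt rest centre",np.mean(c,0),[np.round(np.linalg.norm(c[i]-c[i-1]),4) for i in range(4)])
E
python3 m1.py
```

```text
keyend [0.47417014 0.17772351 0.09131637] [np.float64(0.00027362760316116964), np.float64(0.00027362760316119566)]
resttop corner L [0.49760982 0.15605743 0.05350997] [np.float64(1.0113720622276635e-05), np.float64(1.0113720622308956e-05)] [0.47428013 0.21024443 0.05370555] [np.float64(0.00013602481309326315), np.float64(0.00013602481309328234)]
keytop wrist+top+scene [0.45920126 0.17119021 0.09347435] [np.float64(0.001953776487409031), np.float64(0.0005284099591601381), np.float64(0.0022606010450883364)]
keytop@z [0.45766841 0.17154016 0.092     ] ends [0.44223505 0.16536785 0.092     ] [0.47388827 0.17797656 0.092     ] [0.47426046 0.17742974 0.092     ]
0.03407207417047702 21.71932699689333
edge yaw 23.82381084979166
edge yaw 23.62464335771747
key rest centre [0.45888142 0.17150494 0.052     ] [np.float64(0.0597), np.float64(0.0595), np.float64(0.0608), np.float64(0.0595)]
23.063549215711674
24.21767133073969
23.06574269400317
23.15728457657366
knobtop [0.59540874 0.17345672 0.09477354] [np.float64(0.0010810940003968918), np.float64(0.0015188448735411414), np.float64(0.0005000260204670528)] [0.59507208 0.17433595 0.094     ] collar [0.59336422 0.17438868 0.056     ]
bolt rest centre [0.59516811 0.17438602 0.052     ] [np.float64(0.0599), np.float64(0.0589), np.float64(0.0604), np.float64(0.0598)]
```

```bash
python3 - <<'E'
from plant import robot
from snap import *
robot.move_pose([.521,-.1315,.228],[180,0,180]); robot.pause(.15)
a,_=snap(robot,"w_hole")
robot.line_to([.546,-.224,.228],vel=.2); robot.pause(.15)
b,_=snap(robot,"w_bore"); print(robot.observe()["time"])
crop(a,70,130,270,180,2.9,"pics/s1.png");
E
```

```text
5.2417
```

View pics/w_hole.png

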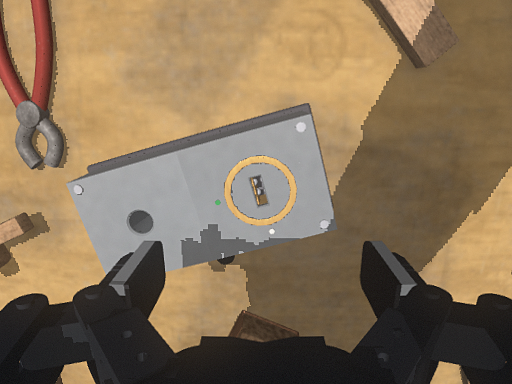

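View pics/w_bore.png

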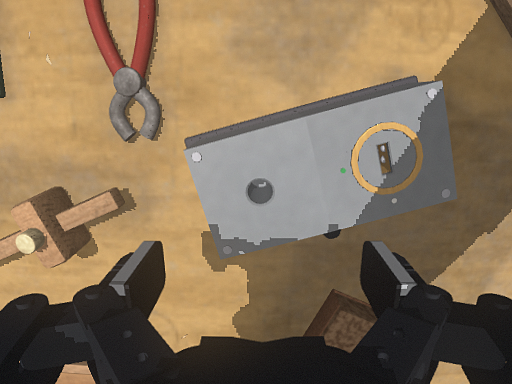

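In w_hole the ring is at (260,190), the slot at (259,191) and the bore at (140,222). In w_bore the bore is at (260,191) and the slot at (384,159). I'll enlarge both features.

```bash
python3 - <<'E'
from h import *
a=cv2.imread("pics/w_hole.png");b=cv2.imread("pics/w_bore.png")
crop(a,215,145,90,90,8,"pics/h1.png"); 
z=np.hstack([cv2.resize(b[170:215,235:285],None,fx=8,fy=8,interpolation=3),cv2.resize(a[200:245,115:165],None,fx=8,fy=8,interpolation=3)]); cv2.imwrite("pics/o1.png",z)
crop(b,340,115,90,90,8,"pics/h2.png")
for n,im in(("a",a),("b",b)):
    hsv=cv2.cvtColor(im,cv2.COLOR_BGR2HSV).astype(int)
    m=(abs(hsv[...,0]-19)<8)&(hsv[...,1]>120); m[:, :200]=0; 
    x0,y0=((215,145),(340,115))[n=="b"]
    mm=np.zeros_like(m);mm[y0:y0+90,x0:x0+90]=m[y0:y0+90,x0:x0+90]
    cs,_=cv2.findContours(mm.astype(np.uint8),cv2.RETR_EXTERNAL,cv2.CHAIN_APPROX_NONE)
    c=max(cs,key=cv2.contourArea);print(n,len(c),cv2.fitEllipse(c))
E
```

```text
a 201 ((259.90277099609375, 190.25732421875), (68.14706420898438, 70.7320556640625), 93.52660369873047)
b 200 ((386.5149841308594, 157.8491973876953), (67.43191528320312, 73.61550903320312), 44.159820556640625)
```

View pics/h1.png

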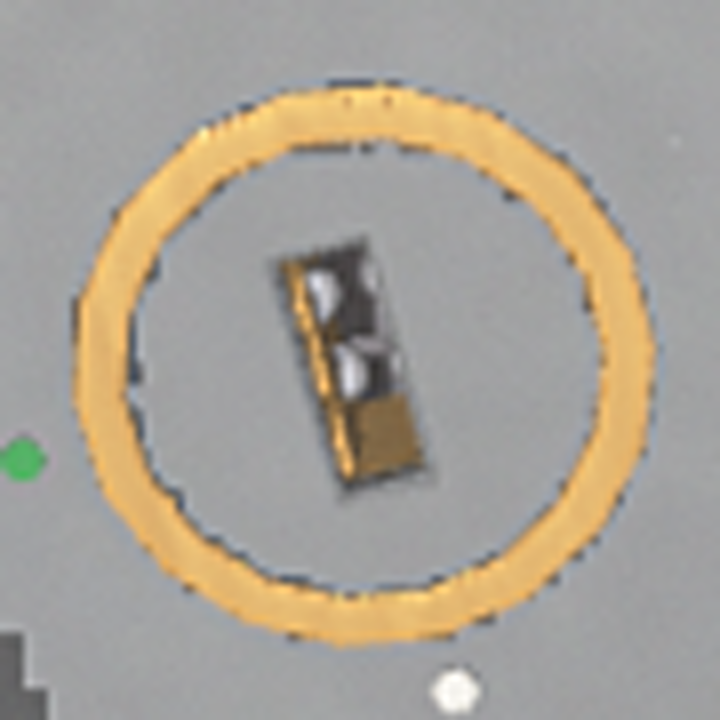

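View pics/o1.png

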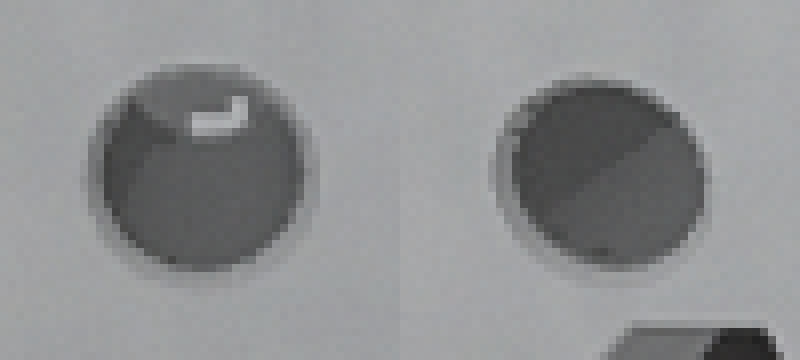

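View pics/h2.png

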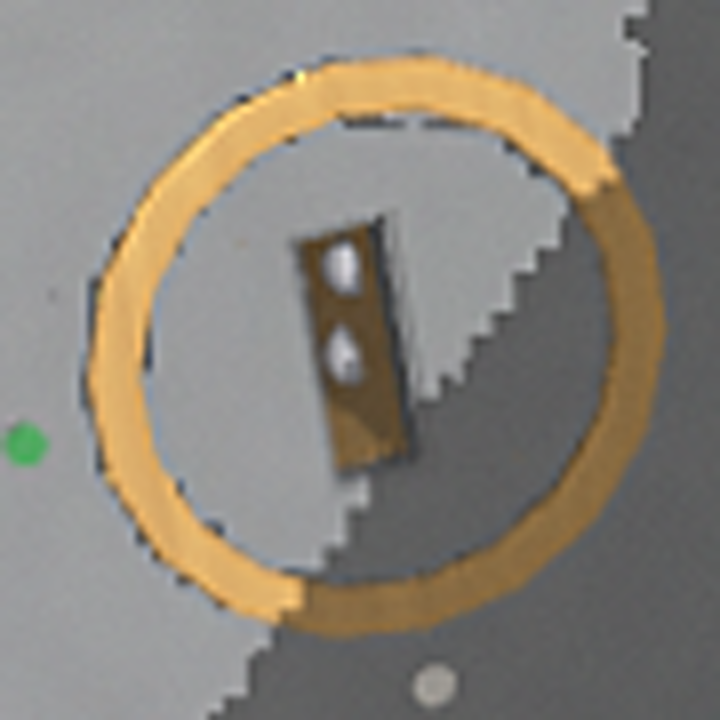

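```bash
python3 - <<'E'
from h import *
import pickle
a=cv2.imread("pics/w_hole.png");b=cv2.imread("pics/w_bore.png")
L=lambda n:pickle.load(open(f"pics/{n}.pkl","rb"))
A=L("w_hole");B=L("w_bore")
def f(x0,y0,s): return lambda x,y:((x+.5)/s-.5+x0,(y+.5)/s-.5+y0)
h1=f(215,145,8);h2=f(340,115,8)
ob=f(235,170,8);oa=f(115-50,200,8)
ra=atz(A,h1(365,364),.062);rb=atz(B,h2(376,345),.062)
print("ring",ra,rb,tri([(A,h1(365,364)),(B,h2(376,345))]))
print("slot",atz(A,h1(352,365),.06),atz(B,h2(357,348),.06))
print("bore",atz(B,ob(201,169),.06),atz(A,oa(602,176),.06),tri([(B,ob(201,169)),(A,oa(602,176))]))
# station screws at corners
ca=[(301,127),(78,189),(324,224)];cb=[(431,93),(196,157),(446,194),(227,251)]
for x in ca: print("A",atz(A,x,.06))
for x in cb: print("B",atz(B,x,.06))
z=np.hstack([cv2.resize(a[168:214,240:280],None,fx=10,fy=10,interpolation=0),cv2.resize(b[136:182,366:406],None,fx=10,fy=10,interpolation=0)]); cv2.imwrite("pics/n1.png",z)
E
```

```text
ring [ 0.51967095 -0.13134605  0.062     ] [ 0.51961491 -0.13177684  0.062     ] (array([ 0.51987106, -0.131371  ,  0.06101188]), [np.float64(8.000248477438307e-05), np.float64(8.000248477427015e-05)])
slot [ 0.52033877 -0.13256391  0.06      ] [ 0.52026897 -0.13277182  0.06      ]
bore [ 0.54534183 -0.224078    0.06      ] [ 0.54583012 -0.224458    0.06      ] (array([ 0.54518947, -0.22402526,  0.06116388]), [np.float64(0.00017935297577669962), np.float64(0.00017935297577665788)])
A [ 0.47370174 -0.10248976  0.06      ]
A [ 0.51979644 -0.27059186  0.06      ]
A [ 0.54721291 -0.0823123   0.06      ]
B [ 0.47310285 -0.10272058  0.06      ]
B [ 0.51998977 -0.27036802  0.06      ]
B [ 0.54772262 -0.08099141  0.06      ]
B [ 0.59477344 -0.24979896  0.06      ]
```

View pics/n1.png

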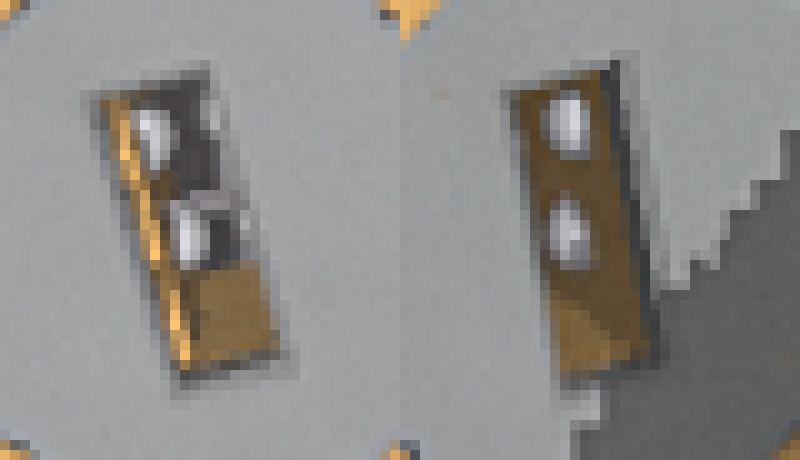

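```bash
cat > ov.py <<'E'
from h import *
import pickle
L=lambda n:pickle.load(open(f"pics/{n}.pkl","rb"))
def overlay(name,x0,y0,w,h,s,polys,out):
    im=cv2.imread(f"pics/{name}.png");c=L(name)
    o=cv2.resize(im[y0:y0+h,x0:x0+w],None,fx=s,fy=s,interpolation=cv2.INTER_NEAREST)
    for P,col in polys:
        q=np.array([(proj(c,p)-[x0,y0]+.5)*s for p in P]); 
        cv2.polylines(o,[np.round(q*16).astype(np.int32)],True,col,1,cv2.LINE_AA,4)
    cv2.imwrite(out,o); return o
def rect(cx,cy,z,yaw,a,b):
    u=np.array([np.cos(yaw),np.sin(yaw)]);v=np.array([-u[1],u[0]])
    return [np.r_[np.array([cx,cy])+sx*a/2*u+sy*b/2*v,z] for sx,sy in((1,1),(1,-1),(-1,-1),(-1,1))]
def circ(cx,cy,z,d): return [[cx+d/2*np.cos(t),cy+d/2*np.sin(t),z] for t in np.linspace(0,2*np.pi,60)]
E
python3 - <<'E'
from ov import *
y=np.radians(15.5)
o=[]
for (n,x0,y0) in(("w_hole",220,150),("w_bore",346,118)):
    cx,cy=.5198,-.1315
    P=[(circ(cx,cy,.062,.054),(0,0,255)),(circ(cx,cy,.062,.044),(0,0,255)),(rect(cx,cy,.06,y,.023,.008),(0,0,255)),
       (rect(.5203,-.1327,.06,y,.023,.008),(0,255,0)),(rect(.5203,-.1327,.055,y,.023,.008),(255,0,0))]
    o.append(overlay(n,x0,y0,80,78,10,P,"/tmp/x.png"))
cv2.imwrite("pics/ov1.png",o[0]);cv2.imwrite("pics/ov2.png",o[1])
E
```

```text
(no output)
```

View pics/ov1.png

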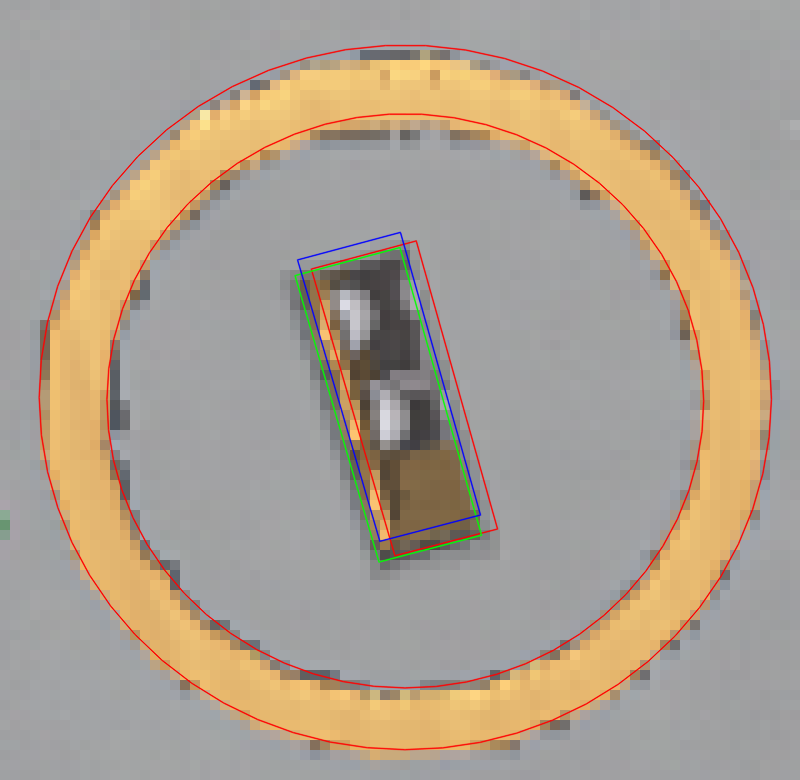

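View pics/ov2.png

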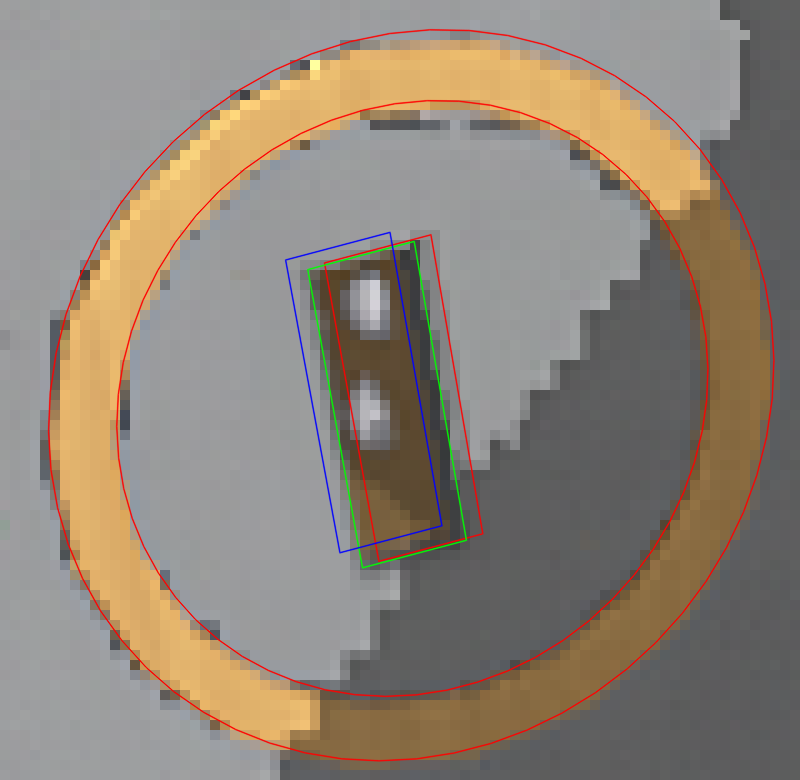

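```bash
python3 - <<'E'
from ov import *
o=[]
for (n,x0,y0) in(("w_bore",240,172),("w_hole",118,202)):
    cx,cy=.5455,-.2242
    P=[(circ(cx,cy,.06,.019),(0,0,255)),(circ(cx,cy,.055,.019),(255,0,0))]
    o.append(overlay(n,x0,y0,44,40,9,P,"/tmp/x.png"))
cv2.imwrite("pics/ov3.png",np.hstack(o))
G=(0,255,0);B=(255,0,0);W=(255,255,255)
y=np.radians(23.4);cx,cy=.4582,.1715
P=[(rect(cx,cy,.092,y,.036,.012),G),(rect(cx,cy,.052,y,.036,.012),B),(rect(cx,cy,.052,y,.06,.06),W)]
cv2.imwrite("pics/ov4.png",np.hstack([overlay("w_key",205,118,110,125,5,P,"/tmp/x.png")]))
P=[(circ(.595,.1743,.094,.022),G),(circ(.595,.1743,.056,.030),B),(circ(.595,.1743,.056,.022),G),(rect(.5951,.1744,.052,np.radians(-5),.06,.06),W)]
overlay("w_bolt",215,155,105,115,5,P,"pics/ov5.png")
E
```

```text
(no output)
```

View pics/ov3.png

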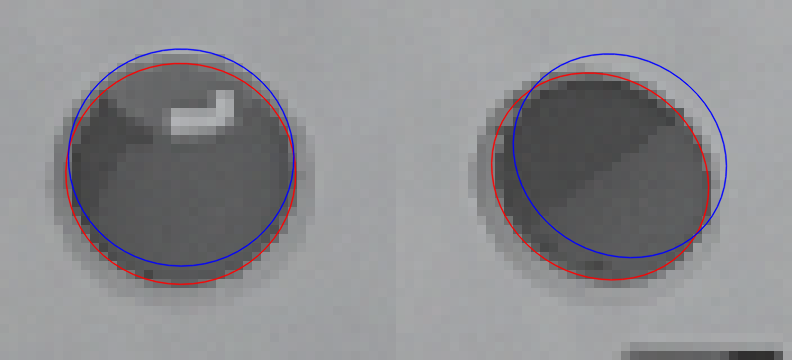

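View pics/ov4.png

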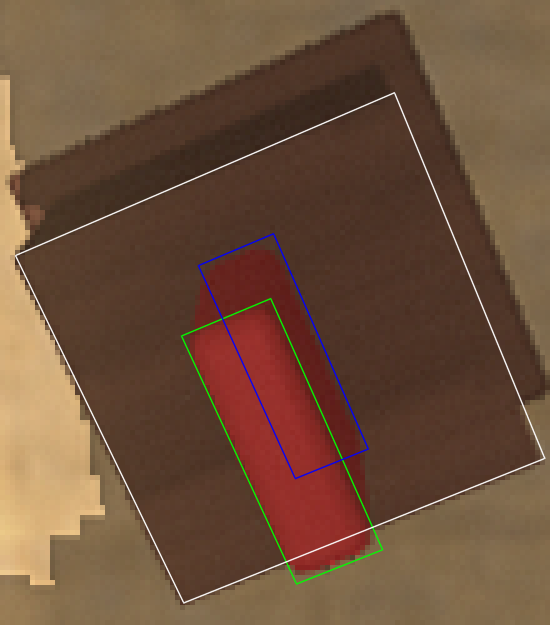

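View pics/ov5.png

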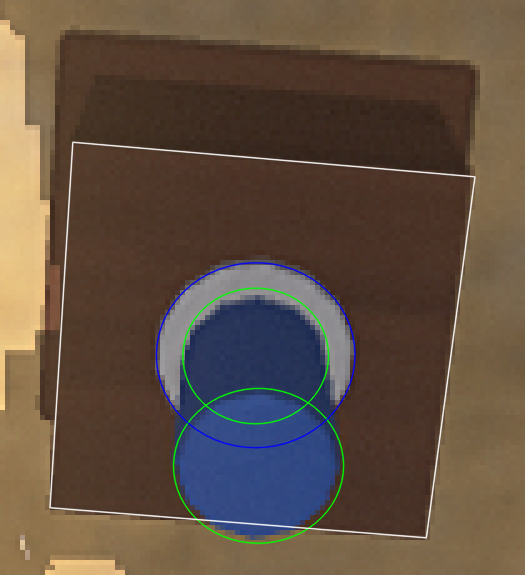

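```bash
python3 - <<'E'
from plant import robot
from snap import *
robot.move_pose([.595,.1743,.19],[180,0,180])
g=robot.line_to([.595,.1743,.131],vel=.1,guard=8); print("hit",g,robot.observe()["tool_pos"])
if not g:
    robot.set_gripper(0.0); o=robot.observe(); print(o["time"],o["gripper_width"],o["ft_force"])
    robot.line_to([.595,.1743,.205],vel=.12); o=robot.observe(); print(o["time"],o["gripper_width"],o["ft_force"],o["tool_pos"],o["tcp_rot"])
    im,_=snap(robot,"g1")
E
```

```text
hit False [0.59527418 0.17424674 0.13148629]
8.0833 0.020566928567047952 [-0.53484405 -0.40056152  3.34235905]
8.85 0.020325022032724977 [ 0.41536528  0.35555561 -1.22426534] [0.59463211 0.1742772  0.2040617 ] [-1.79996156e+02 -7.04052106e-02 -1.79999344e+02]
```

View pics/g1.png

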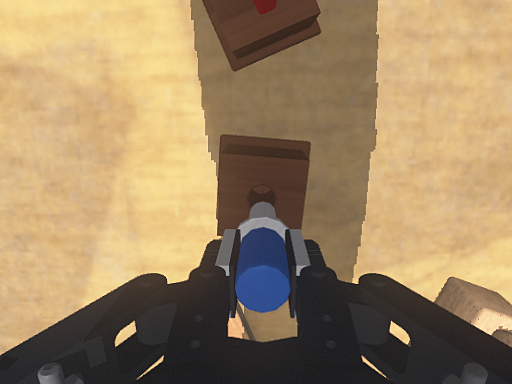

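The bolt is held: the knob is at (263,270), the shaft below it ends near (263,205), and the emptied rest hole is at (262,195). I'll overlay a model to find the bolt's offset in the tool.

```bash
python3 - <<'E'
from ov import *
G=(0,255,0);B=(255,0,0);Rd=(0,0,255)
cx,cy=.5946,.1743;z0=.0796
P=[(circ(cx,cy,z0,.0135),G),(circ(cx,cy,z0+.045,.03),B),(circ(cx,cy,z0+.049,.03),B),(circ(cx,cy,z0+.087,.022),Rd),(circ(.5952,.1744,.052,.019),G)]
overlay("g1",205,170,115,150,5,P,"pics/ov6.png")
E
```

```text
(no output)
```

View pics/ov6.png

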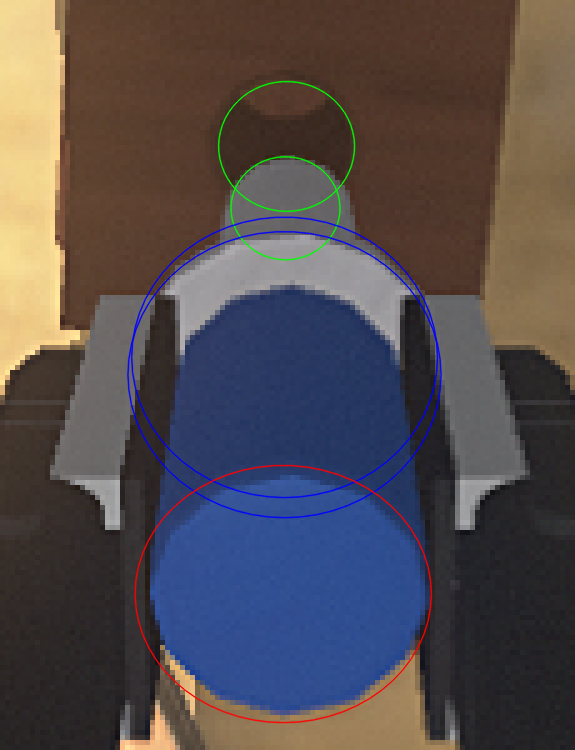

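```bash
python3 - <<'E'
from plant import robot
from snap import *
from ov import *
robot.move_pose([.5458,-.2243,.205],[180,0,180]); robot.pause(.3)
o=robot.observe(); print(o["time"],o["tool_pos"],o["ft_force"])
snap(robot,"g2")
G=(0,255,0);B=(255,0,0);Rd=(0,0,255)
cx,cy=o["tool_pos"][:2];z0=o["tool_pos"][2]-.1245
P=[(circ(cx,cy,z0,.0135),G),(circ(cx,cy,z0,.016),G),(circ(cx,cy,z0+.049,.03),B),(circ(.5458,-.2243,.06,.019),Rd)]
overlay("g2",215,160,95,110,7,P,"pics/ov7.png")
E
```

```text
10.6917 [ 0.54605699 -0.22373441  0.20501647] [ 0.13981769  0.67769    -0.88813381]
```

View pics/ov7.png

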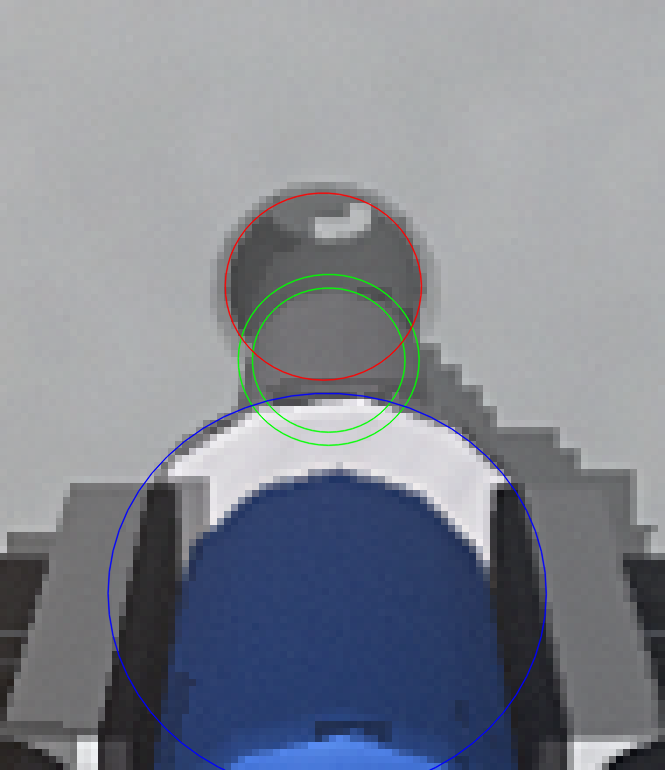

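```bash
python3 - <<'E'
from plant import robot
from snap import *
g=robot.line_to([.5458,-.2243,.165],vel=.08,guard=10); o=robot.observe(); print(g,o["time"],o["tool_pos"],o["ft_force"])
if not g:
    g=robot.line_to([.5458,-.2243,.1375],vel=.06,guard=12); o=robot.observe(); print(g,o["time"],o["tool_pos"],o["ft_force"])
snap(robot,"g3")
E
```

```text
False 11.3917 [ 0.54562284 -0.22421587  0.16486259] [-0.32745325  0.30768146 -1.09942763]
True 11.8333 [ 0.54550746 -0.22413086  0.138471  ] [ 0.71844196 -0.30217628  0.50304522]
```

View pics/g3.png

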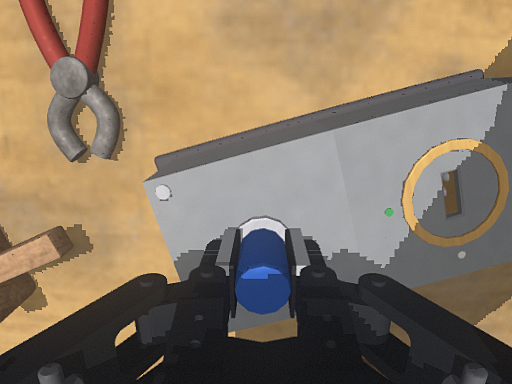

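The bolt's collar stopped at TCP z 0.1385, where it should seat. Next I'll release it, back off and check.

```bash
python3 - <<'E'
from plant import robot
from snap import *
robot.set_gripper(.06); o=robot.observe(); print(o["time"],o["gripper_width"],o["ft_force"])
robot.line_to([.5458,-.2243,.215],vel=.2); 
snap(robot,"g4"); snap(robot,"g4s","scene"); print(robot.observe()["time"])
a=cv2.imread("pics/g4.png");crop(a,150,130,230,180,2,"/tmp/a.png")
b=cv2.imread("pics/g4s.png");crop(b,240,220,90,80,4.5,"/tmp/b.png")
A=cv2.imread("/tmp/a.png");B=cv2.imread("/tmp/b.png");B=B[:360,:340]
cv2.imwrite("pics/g4c.png",np.hstack([A[:len(B)],B]))
E
```

```text
12.3417 0.05966759896008662 [ 0.08077635 -0.07995201 -0.05225042]
12.9667
```

View pics/g4c.png

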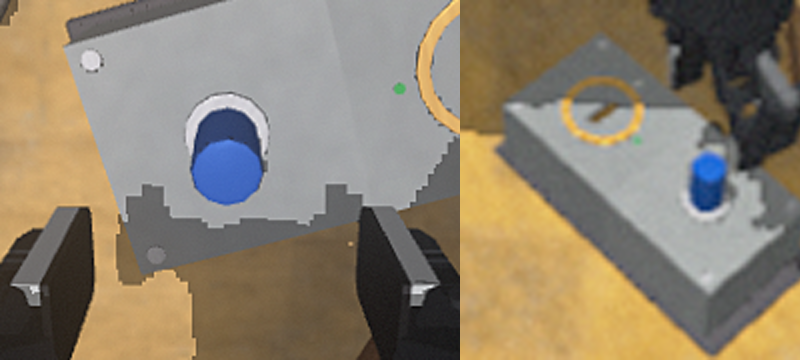

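The bolt stands upright with its collar flat on the station. It's released at (226,170) in the left half and seen from the side at (707,185) in the right half. The key is next.

```bash
python3 - <<'E'
from plant import robot
from snap import *
rot=[180,0,-156.6]
print(np.round(robot.ik([.4582,.1715,.19],rot)))
robot.move_pose([.4582,.1715,.19],rot)
g=robot.line_to([.4582,.1715,.132],vel=.1,guard=8); o=robot.observe(); print("hit",g,o["tool_pos"],o["tcp_rot"])
if not g:
    robot.set_gripper(0.0); robot.pause(.2); o=robot.observe(); print(o["time"],o["gripper_width"],o["ft_force"],o["torque"],o["tool_pos"])
    robot.line_to([.4582,.1715,.20],vel=.12); robot.pause(.2); o=robot.observe(); print(o["time"],o["gripper_width"],o["ft_force"],o["tool_pos"],o["tcp_rot"])
    im,_=snap(robot,"k3")
E
```

```text
[  5. -13. -25.  79.   0. -18.]
hit False [0.45849489 0.17142824 0.13247698] [-1.79991235e+02  2.89019685e-02 -1.56612174e+02]
15.8917 0.011146710644464155 [-0.48977799 -3.14651041  6.71224746] [-5.78595912e-01 -8.86633839e-02 -2.33891721e-04] [0.45861741 0.17135142 0.13252966]
16.8083 0.011362171666160045 [-0.44128272  0.15217776  0.28731666] [0.45774361 0.17148012 0.19904183] [ 1.79968541e+02 -8.16099616e-02 -1.56599384e+02]
```

View pics/k3.png

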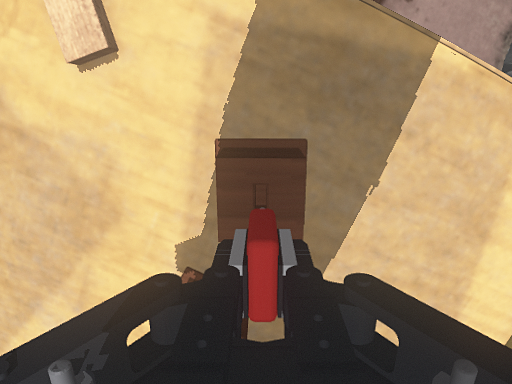

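The key is held square in the jaws: the grip runs from rows 210 to 320 at column 263. I'll move above the keyhole and compare the blade with the slot.

```bash
python3 - <<'E'
from plant import robot
from snap import *
from ov import *
rot=[180,0,-164.5]
robot.move_pose([.5208,-.1328,.215],rot); robot.line_to([.5208,-.1328,.185],vel=.1); robot.pause(.4)
o=robot.observe(); print(o["time"],o["tool_pos"],o["tcp_rot"],o["q"].round(1),o["ft_force"],o["torque"])
snap(robot,"k4"); snap(robot,"k4s","scene"); snap(robot,"k4t","top")
G=(0,255,0);B=(255,0,0);Rd=(0,0,255)
cx,cy,z0=o["tool_pos"];z0-=.1045;y=np.radians(15.5)
P=[(rect(cx,cy,z0,y,.02,.005),G),(rect(cx,cy,z0+.024,y,.036,.012),B),(rect(cx,cy,z0+.064,y,.036,.012),B),(rect(.5208,-.1328,.06,y,.023,.008),Rd),(circ(.5203,-.1315,.062,.044),Rd)]
overlay("k4",210,150,100,110,7,P,"pics/ov8.png")
a=cv2.imread("pics/k4s.png");crop(a,230,190,110,90,7,"pics/k4sc.png")
E
```

```text
18.8917 [ 0.52091358 -0.13289782  0.18531683] [-1.79981949e+02  1.96284465e-02 -1.64506857e+02] [-28.3  -4.3 -17.1  77.2   0.  -43.8] [ 0.33436892  0.72736594 -0.464741  ] [-0.0315625   0.00037678  0.04415361]
```

View pics/ov8.png

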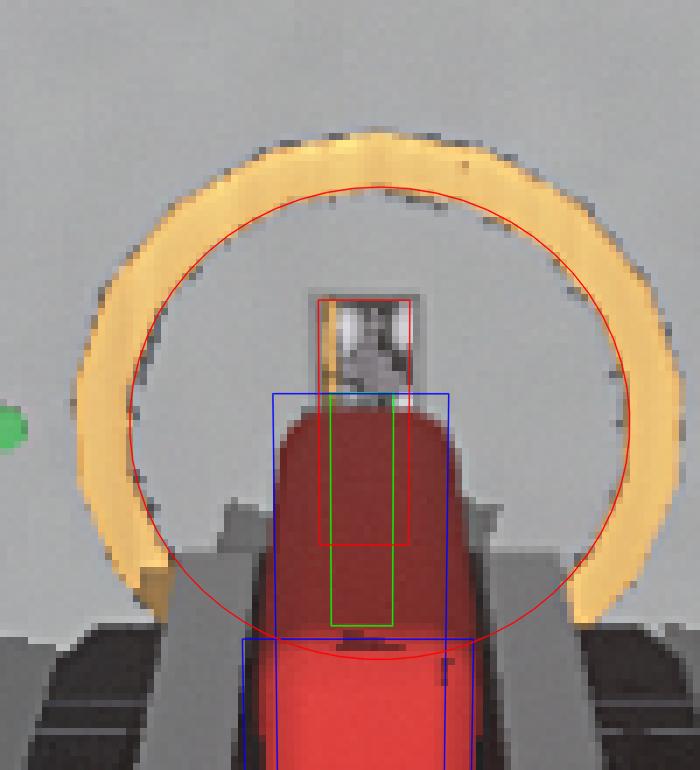

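View pics/k4sc.png

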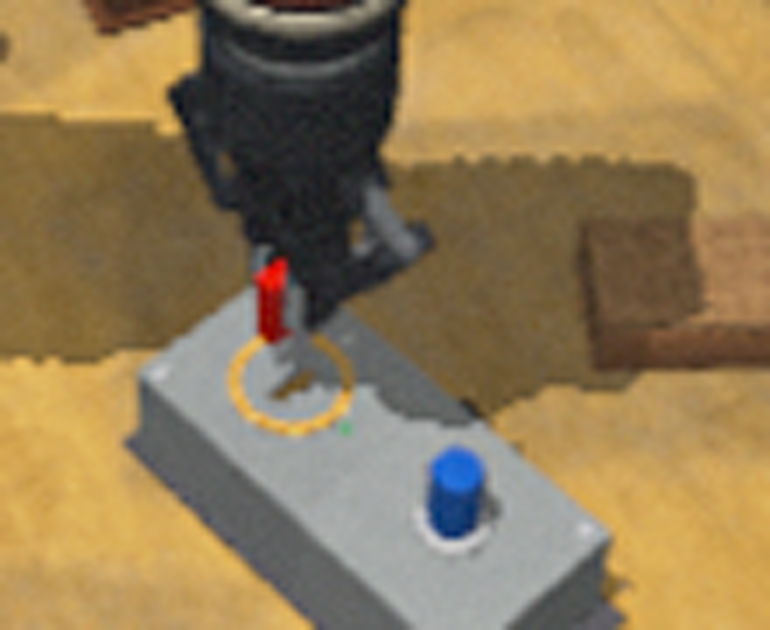

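The slot centre in this view is at about 365 (crop x) and the key at about 371, so the key is roughly 0.5 mm too far toward station +y. I'll shift it and lower under guard.

```bash
python3 - <<'E'
from plant import robot
from snap import *
p=[.5209,-.1332]
g=robot.line_to(p+[.1560],vel=.05,guard=6); o=robot.observe(); print(g,o["time"],o["tool_pos"],o["ft_force"],o["torque"],o["gripper_width"])
snap(robot,"k5"); a=cv2.imread("pics/k5.png");crop(a,200,140,120,100,6,"pics/k5c.png")
E
```

```text
False 19.775 [ 0.52095467 -0.13322686  0.15609969] [0.36390113 0.31124824 0.31334463] [ 0.05171127 -0.00036392 -0.0211574 ] 0.01096563738363136
```

View pics/k5c.png

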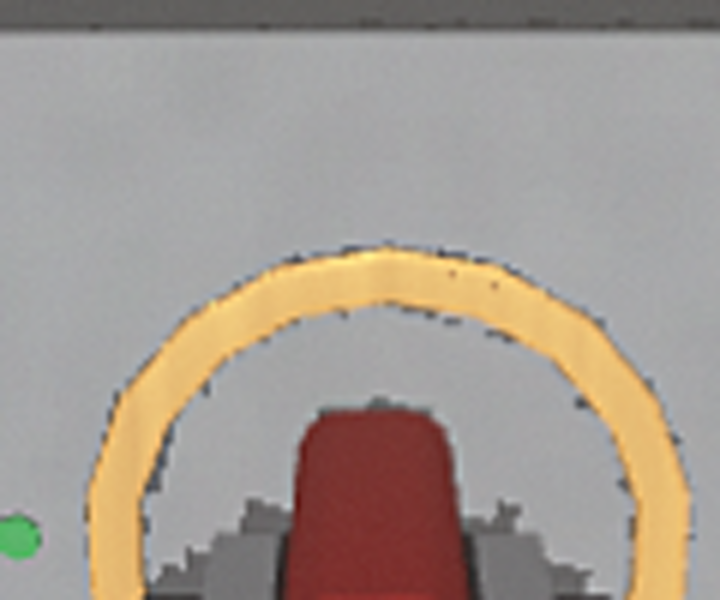

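The key went in about 8 mm without contact. Next I'll push it past the pins in small steps with yaw and lateral wiggles.

```bash
cat > push.py <<'E'
from plant import robot
from snap import *
p=np.array([.5209,-.1332])
def st(l=""):
    o=robot.observe(); t=R.from_euler("xyz",o["tcp_rot"],degrees=True)
    print(l,round(o["time"],2),"z %.4f xy %.4f %.4f"%(o["tool_pos"][2],*o["tool_pos"][:2]),"F",o["ft_force"].round(1),"Tz",o["torque"].round(2),"yaw %.1f"%o["tcp_rot"][2]); return o
E
python3 - <<'E'
from push import *
for z in (.153,.151,.149,.147):
    g=robot.line_to([*p,z],vel=.03,guard=14); o=st((z,g))
    if g: break
E
```

```text
(0.153, False) 20.07 z 0.1529 xy 0.5209 -0.1332 F [ 0.3 -0.2 -0.2] Tz [ 0.03 -0.02  0.03] yaw -164.5
(0.151, False) 20.32 z 0.1511 xy 0.5210 -0.1327 F [0.4 4.  1.8] Tz [ 1.06 -0.    0.01] yaw -164.5
(0.149, False) 20.57 z 0.1488 xy 0.5210 -0.1331 F [ 1.   2.4 -0.1] Tz [ 0.59 -0.23 -0.01] yaw -164.5
(0.147, False) 20.82 z 0.1469 xy 0.5210 -0.1332 F [2.1 3.  1. ] Tz [ 0.71 -0.24  0.06] yaw -164.5
```

```bash
python3 - <<'E'
from push import *
p=p+[.0002,.0005]
for z in (.145,.1435,.142,.1405,.139,.1375):
    g=robot.line_to([*p,z],vel=.03,guard=18); o=st((z,g))
    if g: break
E
```

```text
(0.145, False) 21.07 z 0.1452 xy 0.5213 -0.1327 F [0.9 3.3 4.1] Tz [ 0.86 -0.24  0.06] yaw -164.5
(0.1435, False) 21.32 z 0.1439 xy 0.5214 -0.1327 F [0.8 4.8 4.5] Tz [ 0.98 -0.23  0.07] yaw -164.5
(0.142, False) 21.57 z 0.1423 xy 0.5214 -0.1326 F [2.1 4.8 4.4] Tz [ 0.95 -0.58  0.01] yaw -164.5
(0.1405, False) 21.82 z 0.1406 xy 0.5213 -0.1326 F [3.2 4.8 2.9] Tz [ 1.01 -0.59  0.04] yaw -164.5
(0.139, False) 22.07 z 0.1405 xy 0.5214 -0.1327 F [-2.6  6.9 15.4] Tz [ 1.53  0.61 -0.02] yaw -164.5
(0.1375, False) 22.32 z 0.1404 xy 0.5215 -0.1327 F [-8.6  9.5 28.6] Tz [ 2.07  1.87 -0.  ] yaw -164.5
```

It came to a hard stop at z=0.1405, which is exactly the predicted home height. I'll wiggle it under light pressure to see whether it sinks further, then look.

```bash
python3 - <<'E'
from push import *
p=p+[.0004,.0006]
robot.line_to([*p,.1390],vel=.03)
for y in (-162.0,-167.0,-164.5):
    robot.line_to([*p,.1388],vel=.05,rotation=[180,0,y]); st(y)
robot.line_to([p[0],p[1]+.0006,.1388],vel=.03); st("+y")
robot.line_to([p[0],p[1]-.0006,.1388],vel=.03); st("-y")
robot.line_to([*p,.1388],vel=.03); st("0")
snap(robot,"k6"); snap(robot,"k6s","scene")
a=cv2.imread("pics/k6s.png");crop(a,245,195,70,60,10,"pics/k6sc.png")
a=cv2.imread("pics/k6.png");crop(a,190,130,140,150,5,"pics/k6c.png")
E
```

```text
-162.0 22.82 z 0.1405 xy 0.5216 -0.1327 F [-3.7  6.2 18. ] Tz [1.42 0.86 0.06] yaw -162.0
-167.0 23.07 z 0.1404 xy 0.5215 -0.1327 F [-4.   6.6 17.9] Tz [ 1.46  0.87 -0.15] yaw -167.0
-164.5 23.32 z 0.1405 xy 0.5216 -0.1327 F [-3.   6.9 17.6] Tz [1.52 0.86 0.08] yaw -164.5
+y 23.57 z 0.1405 xy 0.5216 -0.1325 F [-4.5  3.8 16. ] Tz [0.91 0.88 0.12] yaw -164.5
-y 23.82 z 0.1405 xy 0.5216 -0.1328 F [-3.2  9.2 17.6] Tz [2.11 0.88 0.05] yaw -164.5
0 24.07 z 0.1405 xy 0.5216 -0.1327 F [-3.8  5.8 17.4] Tz [1.42 0.85 0.1 ] yaw -164.5
```

View pics/k6sc.png

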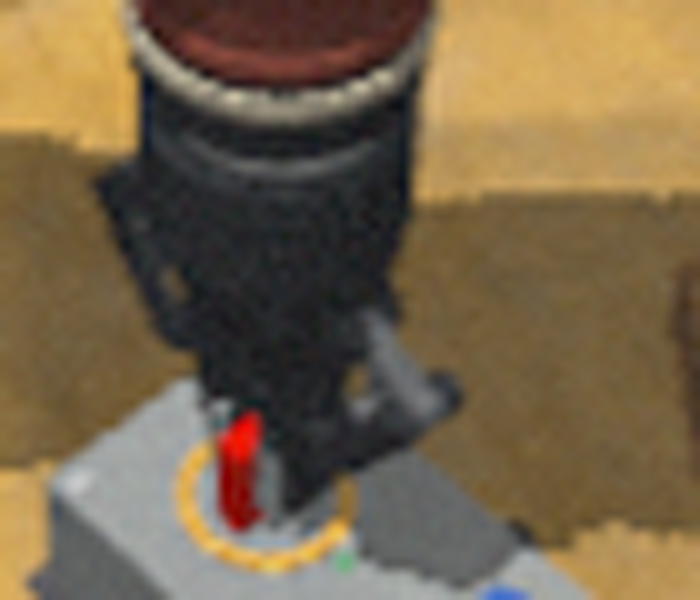

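View pics/k6c.png

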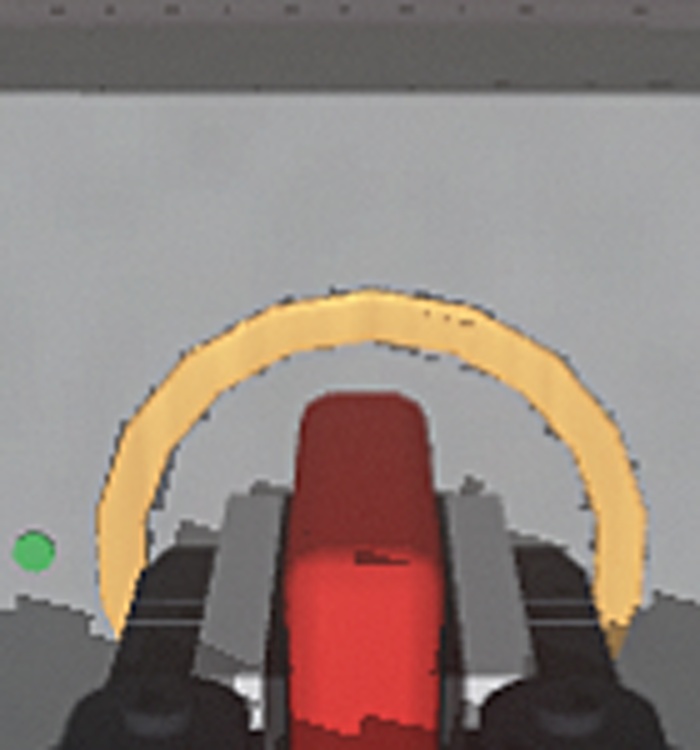

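The grip's underside sits on the station face and doesn't sink further under 18 N with wiggling, so the key is home. I'll relieve the side load before turning.

```bash
python3 - <<'E'
from push import *
p=np.array([.5213,-.1326])
for i in range(4):
    F=robot.observe()["ft_force"]; p=p+np.clip(F[:2]/6000,-.0006,.0006)
    robot.line_to([*p,.1398],vel=.03); st(p.round(4))
E
```

```text
[ 0.5207 -0.132 ] 24.43 z 0.1405 xy 0.5212 -0.1324 F [2.1 3.3 7.8] Tz [ 0.59 -0.38 -0.04] yaw -164.5
[ 0.521  -0.1315] 24.68 z 0.1405 xy 0.5213 -0.1323 F [-0.5  0.9  8.5] Tz [ 0.07  0.01 -0.02] yaw -164.5
[ 0.521  -0.1313] 24.93 z 0.1405 xy 0.5213 -0.1322 F [ 0.9 -0.6  7.7] Tz [-0.01 -0.07  0.01] yaw -164.5
[ 0.5211 -0.1314] 25.18 z 0.1405 xy 0.5213 -0.1323 F [-0.5  0.3  8. ] Tz [0.05 0.11 0.04] yaw -164.5
```

```bash
python3 - <<'E'
from push import *
p=np.array([.5211,-.1314]); yaw=-164.5
for i in range(8):
    yaw-=10
    F=robot.observe()["ft_force"]; p=p+np.clip(F[:2]/9000,-.0005,.0005)
    robot.line_to([*p,.1398],vel=.03,rotation=[180,0,yaw]); o=st(round(yaw,1))
    if np.linalg.norm(o["ft_force"])>35 or abs(o["torque"][2])>1.2: print("STOP");break
E
```

```text
-174.5 25.5 z 0.1405 xy 0.5214 -0.1323 F [0.5 0.9 7.3] Tz [ 0.05 -0.04 -0.03] yaw -174.6
-184.5 25.82 z 0.1405 xy 0.5214 -0.1322 F [ 0.1 -0.8  7.3] Tz [-0.1   0.05 -0.06] yaw 175.4
-194.5 26.15 z 0.1405 xy 0.5214 -0.1322 F [-0.   0.   8.6] Tz [ 0.07  0.08 -0.03] yaw 165.4
-204.5 26.48 z 0.1405 xy 0.5214 -0.1322 F [0.1 0.7 8.8] Tz [ 0.11 -0.04  0.02] yaw 155.4
-214.5 26.8 z 0.1405 xy 0.5214 -0.1321 F [-0.4  0.5  8.9] Tz [ 0.02 -0.02 -0.01] yaw 145.4
-224.5 27.12 z 0.1405 xy 0.5213 -0.1320 F [-0.5  0.5  8.6] Tz [0.13 0.04 0.01] yaw 135.4
-234.5 27.45 z 0.1405 xy 0.5213 -0.1320 F [0.5 0.3 7.9] Tz [ 0.14 -0.03  0.02] yaw 125.4
-244.5 27.77 z 0.1405 xy 0.5214 -0.1319 F [-0.4  1.   8.2] Tz [ 0.18 -0.04  0.02] yaw 115.4
```

```bash
python3 - <<'E'
from push import *
p=np.array([.5211,-.1312])
for yaw in (-248.5,-250.5,-252.5,-254,-255.5,-257):
    robot.line_to([*p,.1398],vel=.03,rotation=[180,0,yaw]); robot.pause(.1); o=st(round(yaw,1)); print(o["gripper_width"])
    if abs(o["torque"][2])>.5: break
snap(robot,"k7"); snap(robot,"k7s","scene"); snap(robot,"k7t","top")
a=cv2.imread("pics/k7s.png");A=cv2.resize(a[195:265,245:325],None,fx=5,fy=5,interpolation=3)
b=cv2.imread("pics/k7t.png");B=cv2.resize(b[175:245,295:375],None,fx=5,fy=5,interpolation=3)
cv2.imwrite("pics/k7c.png",np.hstack([A,B]))
E
```

```text
-248.5 28.12 z 0.1405 xy 0.5214 -0.1319 F [1.4 1.2 8.1] Tz [ 0.25 -0.08  0.01] yaw 111.5
0.011175883864668617
-250.5 28.48 z 0.1405 xy 0.5214 -0.1319 F [ 0.7  1.6 10.1] Tz [ 0.28 -0.09  0.01] yaw 109.5
0.011126149824849588
-252.5 28.82 z 0.1405 xy 0.5214 -0.1319 F [-0.4  0.9  8.3] Tz [ 0.22 -0.07  0.02] yaw 107.5
0.011228320662082018
-254 29.18 z 0.1405 xy 0.5214 -0.1319 F [-0.4  0.1  8.6] Tz [ 0.26 -0.13 -0.01] yaw 106.0
0.011434149089838313
-255.5 29.52 z 0.1405 xy 0.5215 -0.1320 F [0.4 0.2 8.5] Tz [ 0.23 -0.09  0.06] yaw 104.5
0.01114690030695365
-257 29.88 z 0.1405 xy 0.5215 -0.1320 F [0.8 2.  7.7] Tz [ 0.12 -0.14  0.22] yaw 103.0
0.011337635904831804
```

View pics/k7c.png

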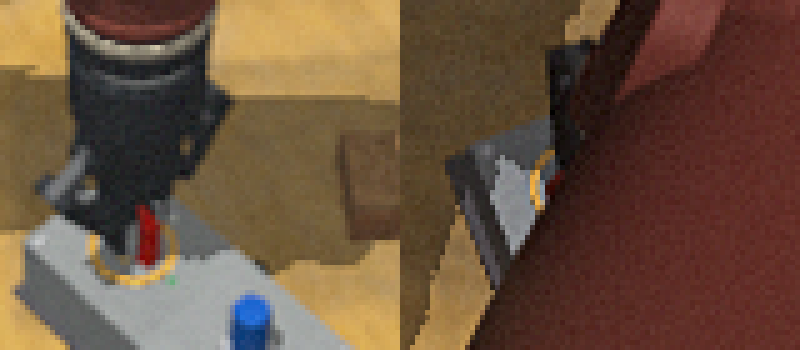

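View pics/k7.png

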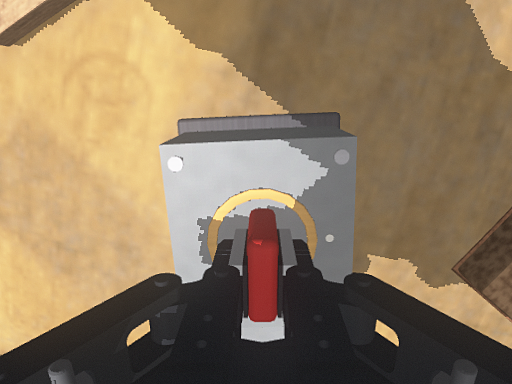

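```bash
python3 - <<'E'
from push import *
p=np.array([.5212,-.1312])
for yaw in (-258.5,-260):
    robot.line_to([*p,.1397],vel=.03,rotation=[180,0,yaw]); robot.pause(.15); o=st(round(yaw,1))
    if o["torque"][2]>.55: break
robot.pause(.5); st("hold")
snap(robot,"k8"); a=cv2.imread("pics/k8.png");crop(a,180,150,170,190,3.1,"pics/k8c.png")
E
```

```text
-258.5 30.43 z 0.1405 xy 0.5215 -0.1320 F [0.9 0.4 8.2] Tz [0.17 0.04 0.48] yaw 101.5
-260 30.82 z 0.1405 xy 0.5216 -0.1320 F [ 0.2 -0.1  8.9] Tz [-0.   -0.08  0.52] yaw 100.0
hold 31.32 z 0.1405 xy 0.5216 -0.1320 F [-0.1  0.3  7.9] Tz [ 0.05 -0.06  0.52] yaw 100.0
```

View pics/k8c.png

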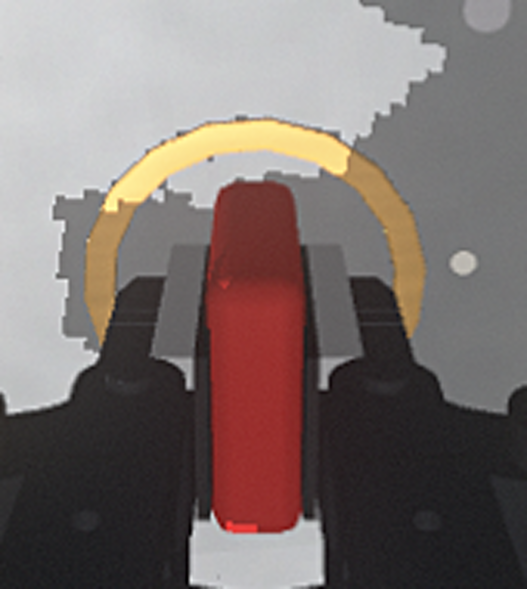

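```bash
python3 - <<'E'
from push import *
o=st("final"); print(o["gripper_width"])
robot.job_done(); st("after")
E
```

```text
final 31.38 z 0.1405 xy 0.5216 -0.1320 F [0.2 0.5 8.5] Tz [ 0.05 -0.09  0.56] yaw 100.0
0.010929546970401603
the job is handed in; nothing more can be done
the job is handed in; nothing more can be done
```

I handed the job in at 31.4 s of the 64 s allowed. The bolt is in its bore and released, and the key is home, turned to its stop and still gripped.

- **Bolt:** It went into the bore and its collar came to rest on the station face at the expected height. After letting go, the wrist and scene pictures showed it upright with the collar flat.
- **Key insertion:** It passed both pairs of pins and stopped hard with the tool at z = 0.1405 m, the height predicted for fully home. It did not sink further under about 18 N with small wiggles in yaw and to the side. I only turned it after that.
- **Key turned:** It turned clockwise with almost no resistance until the gripper had gone about 91°. The resisting moment then rose to about 0.5 N m, far more than the spring's 0.08 N m, and stayed there with about 8 N of downward push.

Three checks disagreed:
- The visible keyhole slot looked about 1.2 mm off the brass ring's centre. Before turning, the side load on the key vanished only when I commanded a position close to the ring's centre.
- The gripper ended at about 95.5° of turn, against the 88° expected for the key. I put the difference down to give in the arm and grip after reaching the stop. I did not measure the key's own angle.
- The moment rose only from 0.48 to 0.52 N m over the last 1.5° of turn, so the key may have slipped slightly in the pads there.

The pincers, rule and wooden offcuts were not touched. The largest force I read was about 31 N in total, while pressing the key home.

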